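Fold down the tool flap and shut the modelling-tool case

TASK

Put the blue modelling-tool case away for the night: fold its upright white flap down flat over the tools first, since a raised flap props the lid open, then swing the open lid over it and press it fully shut. Only push with the fingertips or the outside of the fingers: pinch and lift nothing, press lightly, leave the case standing where it is, leave the other things on the table alone, and finish with the hand clear of everything.

Things in the scene. Friction and masses are not known exactly. Their poses are not given: they have to be found in the camera images.
- case: Blue plastic tool case, loose, 0.6 to 1.2 kg, 105 mm deep (x), 185 wide (y), walls 36 high, 2 thick. Origin: centre of its underside; +x points from its front wall (x = -51 mm, robot's side) to its back wall (+54 mm), z up. A divider 26 mm high along y at x = +19 mm parts the front tool compartment from a narrow back one. A sideways push of 3 to 8 N shoves it.
- case_flap (a joint): Angle (rad) of the white flap, a plate 2.4 mm thick, 172 mm wide (y), 65 mm from hinge to free edge. 0 = folded flat over the front compartment, on the divider, 8 mm below the wall tops; 1.57 = upright, 93 mm above the table; 1.75 = its stop, leaning to the front. As the value falls its free edge goes to the back (+x of the case) and down. Stays where left; moves under 0.6 N at the edge.
- case_lid (a joint): Angle (rad) of the translucent lid, 3.4 mm thick, 186 mm wide (y), 107 mm from hinge to front edge. 0 = shut, its top 40 mm above the case's underside; 1.57 = straight up; 2.0 = its stop, leaning back past upright. The value falls as it swings over to the front. A light hinge with drag: left alone it stays or sinks slowly; 0.5 N at the edge moves it; it must be pressed down the last bit.
- flap_hinge (a point): Middle of the flap's hinge line (along the case's y): 45.5 mm in front of the case's origin (x = -45.5 mm) and 28.5 mm above its underside.
- flap_edge (a point): Middle of the flap's free edge, in the plate's mid-plane, 65 mm from its hinge line; a thumb tab reaches 5 mm farther.
- lid_hinge (a point): Middle of the lid's hinge line (along the case's y): x = +55 mm from the case's origin and 37 mm above its underside.
- lid_edge (a point): Middle of the lid's front edge, on its underside, 107 mm from its hinge line; a lip 30 mm wide reaches 5 mm farther there. The lid strikes the flap if that is still raised.
- bamboo_stick: Bystander: thin pointed bamboo modelling stick, 165 mm long, 5 mm thick, lying on the table. Origin: centre of its underside.
- cutter_0: Bystander: larger metal dough cutter, an open ring with a thin wavy wall, 58 x 56 x 23 mm. Origin: centre of its underside.
- cutter_1: Bystander: smaller metal dough cutter of the same kind, 38 x 41 x 23 mm. Origin: centre of its underside.
- scraper: Bystander: flat cream plastic dough scraper, 123 x 109 x 8 mm. Origin: centre of its underside.
- comb: Bystander: wooden comb for marking petals, 77 x 114 x 8 mm. Origin: centre of its underside.
- dough_ball: Bystander: pinkish ball of modelling dough, 51 x 54 x 38 mm. Origin: centre of its underside.
- scissors: Bystander: small scissors with yellow handles, 101 x 177 x 9 mm, lying flat. Origin: centre of its underside.

How it is judged:
By the outcome, as a careful person would: the job done as asked, in the order asked, and still so for the second after the job is handed in, with the robot touching nothing.
It also fails if it takes over 56 s, if anything falls off the work surface, if the arm or the gripper's body presses on something with over 40 N, if the wrist force passes 120 N, or if a joint passes its speed limit or range.

ROBOT

A 6-joint arm with a two-finger parallel gripper is mounted at the origin on the work surface; the furniture and walls round the work are solid. World frame = base frame: x ahead of the robot, y to its left, z up, the work surface at z = 0. Lengths are in mm, angles in rad, forces in N, time in s.
With the tool pointing down it reaches from about 300 to 775 mm from the base axis. Payload 14.6 kg.
Tool frame: the origin (TCP) lies at the very end of the fingers, on their centre line; the grasp point (between the pads) lies 19 mm behind it; z points along the fingers, y is the line along which they close (so a half turn about z gives the same grasp; the last joint's range is limited). The gripper opens to 94 mm and grips with 3 to 60 N. Pads are 16 mm wide; open, the fingers measure 119 mm over their backs; the gripper's body (75 mm by 177 mm) begins 78 mm behind the grasp point.
Start: joints at [-1.372, 0.3, 1.521, -0, 1.321, -0.067], TCP at [144.468, -530.677, 205.446] pointing down, gripper open.
Joint ranges: [-3.03, 3.03], [-0.79, 2.21], [0.23, 2.52], [-1.04, 4.18], [0, 3.07], [-2.55, 2.55]. Speed limits (rad/s): [2.22, 2.22, 2.57, 3.14, 3.14, 3.14].

INTERFACE

Orientations are given as [roll, pitch, yaw] about the fixed x, y, z axes, in that order (R = Rz(yaw) Ry(pitch) Rx(roll)).
In Python, from cell import manip gives the robot as it stands.
- The arm moves only by the tool servo_tool, never from a script. Its argument "motion" is a list that holds one entry, the list of rows, each a list of 7 numbers: the shift along the world's x, y, z as a fraction of full scale, then the turn, a rotation vector about the world's x, y, z as a fraction of full scale, then the closure, from 0 (fully open) to 1 (shut). In form: [[[x, y, z, rx, ry, rz, gripper], ...]]. A call has 1 to 10 rows; each row is the pose to reach, as a shift and turn from the pose commanded when the call began, turning the shorter way round; what a row does not reach only later rows make up. Full scale, the value 1, is 0.5 m for a shift and pi rad for a turn. A row lasts 1/10 s, in which the tool goes at most 50 mm and 8.59 degrees, less where a joint would pass 70% of its speed; a pose out of reach is approached as far as the arm can. A call with a number of a shift or a turn outside -1 to 1 is refused whole. A call with a gripper value outside its range is refused whole. The fingers move at their own pace and stop on an object; "newtons" is the grip in N (left out, the last holds). Time passes only in rows, so rows that repeat a pose let the fingers close. It gives the time, the measured TCP pose, the force, the opening and the grip force at its end, in the units of the state.
- manip.read_state(): the state, without advancing time (a new reading comes with each control period).
- manip.camera(name): name is "scene" or "top" or "wrist"; returns a dict with "frame" (480x640x3 uint8, red, green, blue), "range_z" (480x640 float32, mm along the optical axis (not along the pixel's ray), 0 where there is no reading), "vfov" (degrees; the focal length in pixels is half the picture's height over the tangent of half this angle, whatever the lens; pixels are square), "cx", "cy" (the principal point, pixels), "cam_to_world" (4x4, takes a point from camera to world coordinates). Camera axes: x right, y down, z forward; pixel columns grow to the right and rows downward; lengths in mm; the calibration is good to about 2 mm. A picture is of the moment at which its call begins.
- manip.sign_off(): hands the job in; it is judged then, once.
The state is a dict: "clock": time; "joints": joint angles; "qd": joint speeds; "effort": joint torques, N m; "eef_pos": TCP position; "eef_rot": TCP orientation; "wrist_force": force on the tool from outside, world axes, zero at the start; "moment": the same for the moment, N m; "finger_gap": finger opening in mm; "finger_force": force on a finger pad.
Only numpy, scipy, OpenCV 4.12 (cv2) and the standard library are available. Lean on these libraries where they do the work, as an engineer would, in place of code of your own. Each camera call takes 0.05 s, during which the arm holds its last target. There are 200 camera calls.

## Working session

There is one attempt and no reset: what is moved stays moved. The work goes in short steps, Python scripts to look and compute and a tool call to move; the robot and the scene stay as the last step left them, time stands still between calls to the robot, and variables do not carry over. Pictures are saved under pics/ and viewed, at most 10 in all, crops included, and the job is handed in when it is done.

Besides the shell and the picture viewer there is one more tool, called after "Request:" as name(argument=value, ...) on one line, values as JSON. servo_tool: Moves the arm, as the interface text tells. Its arguments: {"type":"object","properties":{"motion":{"type":"array"},"newtons":{"type":"number"}},"required":["motion"]}

```bash
mkdir -p pics; cat > h.py <<'E'
import numpy as np, cv2
from cell import manip
def cam(n):
    c=manip.camera(n); c['f']=240/np.tan(np.radians(c['vfov'])/2); return c
def pts(c):
    z=c['range_z']; v,u=np.mgrid[:480,:640]
    P=np.stack([(u-c['cx'])/c['f']*z,(v-c['cy'])/c['f']*z,z,np.ones_like(z)],-1)
    W=(P@np.array(c['cam_to_world']).T)[...,:3]; W[z==0]=np.nan; return W
def save(c,n): cv2.imwrite('pics/'+n+'.png',c['frame'][...,::-1])
E
python3 - <<'E'
from h import *
for n in('top','scene'):
    c=cam(n); save(c,n+'0'); np.save(n+'0.npy',pts(c)); print(n,np.round(c['cam_to_world'],2),c['f'])
s=manip.read_state(); print(s)
E
```

```text
top [[ 3.00000e-02 -1.00000e+00  8.00000e-02  4.01950e+02]
 [-1.00000e+00 -3.00000e-02  0.00000e+00 -9.01600e+01]
 [-0.00000e+00 -8.00000e-02 -1.00000e+00  1.40462e+03]
 [ 0.00000e+00  0.00000e+00  0.00000e+00  1.00000e+00]] 547.7908091787448
scene [[ 8.80000e-01  3.80000e-01 -2.70000e-01  8.74350e+02]
 [ 4.70000e-01 -7.30000e-01  5.00000e-01 -7.36520e+02]
 [-0.00000e+00 -5.70000e-01 -8.20000e-01  1.10953e+03]
 [ 0.00000e+00  0.00000e+00  0.00000e+00  1.00000e+00]] 558.6971456734099
{'clock': 0.1, 'joints': array([-1.37159739e+00,  3.00429349e-01,  1.52151714e+00, -2.27765548e-05,
        1.32072001e+00, -6.65964823e-02]), 'qd': array([-4.11010221e-04, -1.54269738e-03, -7.19869914e-04, -5.31794143e-04,
       -1.88777947e-05, -1.64987402e-03]), 'effort': array([-4.31463950e-04, -5.32641864e+01, -3.53283978e+01,  7.08699413e-02,
        2.34992226e-02, -7.12502151e-05]), 'eef_pos': array([ 144.41764479, -530.45080535,  204.93628494]), 'eef_rot': array([-3.14051972e+00, -4.94484284e-05,  2.65801040e-01]), 'wrist_force': array([ 0.2057895 , -0.67528708, -0.60265436]), 'moment': array([-0.05825089,  0.0095217 ,  0.02952938]), 'finger_force': 0.0, 'finger_gap': 94.08190943373681}
```

View pics/top0.png

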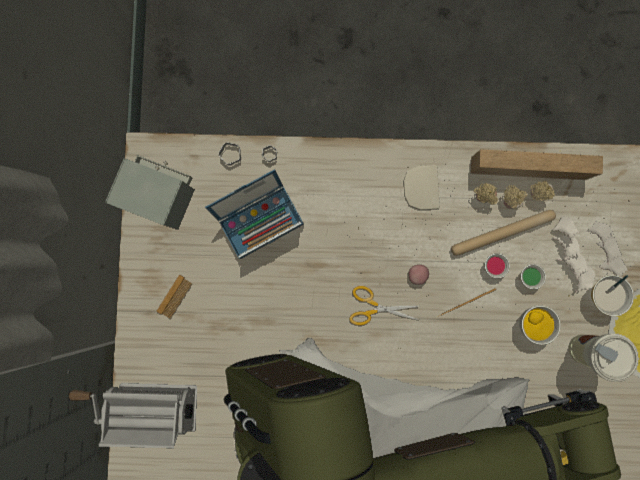

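View pics/scene0.png

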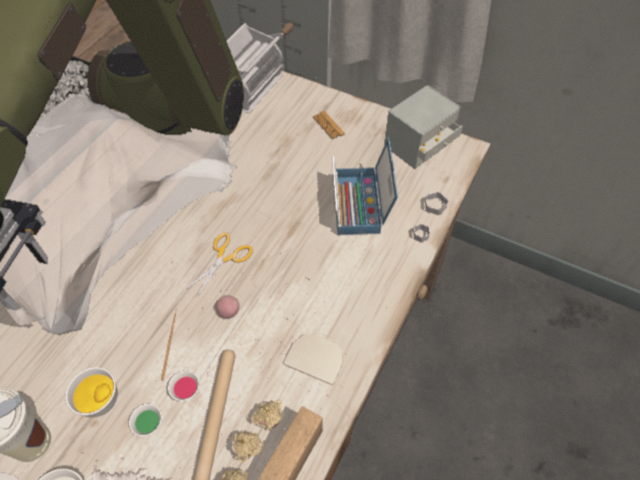

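The top view shows the case at about (255, 215) px, with its lid leaning back toward (245, 195), the front at (265, 250) and a grey drawer box at (150, 190). The scene view shows the white flap upright at (337, 190). Next I'll measure the case pose from depth.

```bash
python3 - <<'E'
from h import *
W=np.load('top0.npy'); im=cv2.imread('pics/top0.png'); hsv=cv2.cvtColor(im,cv2.COLOR_BGR2HSV)
m=cv2.inRange(hsv,(92,80,40),(120,255,255))>0
m[:160]=0;m[270:]=0;m[:,:195]=0;m[:,315:]=0
P=W[m&(W[...,2]>28)&(W[...,2]<42)]; print(len(P))
r=cv2.minAreaRect(P[:,:2].astype(np.float32)); print('rect z28-42',r, cv2.boxPoints(r))
R=W[160:275,195:315].reshape(-1,3)
for a,b in((2,20),(20,33),(33,42),(42,70),(70,90),(90,110),(110,130),(130,160)):
    q=R[(R[:,2]>a)&(R[:,2]<b)]; 
    if len(q): print(a,b,len(q),np.round(q.mean(0)),np.round(q.min(0)),np.round(q.max(0)))
S=np.load('scene0.npy')[130:240,325:400].reshape(-1,3)
np.save('S.npy',S)
for a,b in((20,33),(33,42),(42,60),(60,80),(80,92),(92,110),(110,130),(130,160)):
    q=S[(S[:,2]>a)&(S[:,2]<b)]
    if len(q)>3:
        print(a,b,len(q),np.round(q.mean(0)),cv2.minAreaRect(q[:,:2].astype(np.float32)))
big=np.vstack([cv2.resize(im[160:270,195:315],(600,550),interpolation=2)])
cv2.imwrite('pics/crop0.png',big)
E
```

```text
64
rect z28-42 ((536.8453979492188, 74.37345886230469), (108.1505126953125, 181.5699920654297), 29.8814697265625) [[444.72928  126.14862 ]
 [535.1888   -31.283083]
 [628.96155   22.598297]
 [538.502    180.03    ]]
2 20 4044 [542.  86.   6.] [402. -62.   2.] [705. 254.  20.]
20 33 274 [543.  84.  27.] [445. -29.  20.] [698. 180.  33.]
33 42 232 [549.  82.  37.] [445. -32.  33.] [627. 180.  42.]
42 70 383 [584. 101.  56.] [457. -22.  42.] [634. 185.  70.]
70 90 284 [584. 104.  81.] [446. -25.  70.] [640. 186.  90.]
90 110 383 [565.  91.  98.] [445. -27.  90.] [643. 190. 110.]
110 130 290 [599. 111. 120.] [551.  30. 110.] [649. 191. 130.]
130 160 260 [603. 113. 138.] [554.  32. 130.] [652. 192. 148.]
20 33 454 [543.  89.  27.] ((526.0372924804688, 130.76150512695312), (145.8945770263672, 322.48419189453125), 13.289453506469727)
33 42 270 [552. 106.  37.] ((527.3410034179688, 131.81640625), (146.69876098632812, 322.83685302734375), 14.930335998535156)
42 60 288 [566. 141.  51.] ((526.1549682617188, 136.16421508789062), (148.8814697265625, 312.65557861328125), 15.817330360412598)
60 80 309 [570. 134.  70.] ((525.9312133789062, 134.09771728515625), (152.49771118164062, 307.55633544921875), 17.4205379486084)
80 92 182 [570. 110.  87.] ((527.4674072265625, 125.95022583007812), (155.09503173828125, 290.3359680175781), 18.687801361083984)
92 110 258 [570.  88. 100.] ((542.3522338867188, 79.15390014648438), (128.86770629882812, 188.69627380371094), 30.363975524902344)
110 130 213 [603. 105. 120.] ((599.7373046875, 111.10812377929688), (6.550962448120117, 190.8547821044922), 30.422752380371094)
130 160 206 [604. 111. 138.] ((602.7523803710938, 115.08076477050781), (6.442083835601807, 188.84552001953125), 30.373804092407227)
```

View pics/crop0.png

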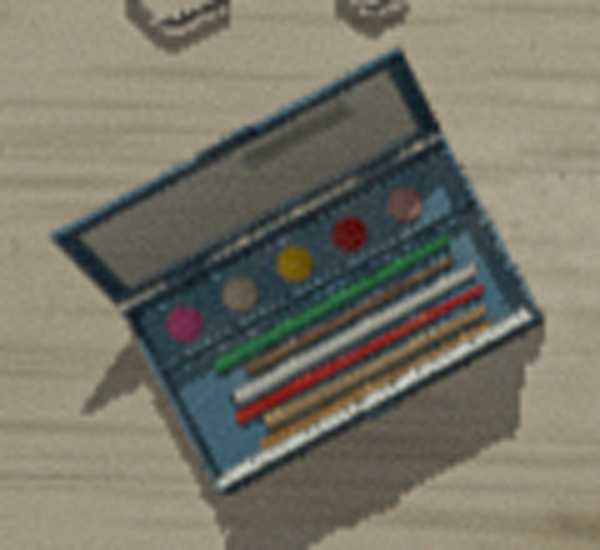

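```bash
cat >> h.py <<'E'
YAW=np.radians(30.3); O=np.array([536.,74.]); XC=np.array([np.cos(YAW),np.sin(YAW)]); YC=np.array([-XC[1],XC[0]])
def tocase(P): d=P[...,:2]-O; return np.stack([d@XC,d@YC,P[...,2]],-1)
E
python3 - <<'E'
from h import *
for n in('top0','scene0'):
    W=np.load(n+'.npy').reshape(-1,3); Q=tocase(W)
    k=(abs(Q[:,1])<100)&(Q[:,0]>-90)&(Q[:,0]<110)
    Q2=Q[k]
    for a,b in((45,60),(60,75),(75,88),(88,95),(95,105)):
        q=Q2[(Q2[:,2]>a)&(Q2[:,2]<b)&(Q2[:,0]<0)]
        if len(q): print(n,'flap',a,len(q),np.round(np.percentile(q[:,0],[5,50,95]),1),np.round([q[:,1].min(),q[:,1].max(),q[:,2].mean()],1))
    for a,b in((50,80),(80,110),(110,130),(130,160)):
        q=Q2[(Q2[:,2]>a)&(Q2[:,2]<b)&(Q2[:,0]>20)]
        if len(q): print(n,'lid',a,len(q),np.round(np.percentile(q[:,0],[5,50,95]),1),np.round([q[:,1].min(),q[:,1].max(),q[:,2].mean(),q[:,2].max()],1))
    q=Q2[(abs(Q2[:,2]-36)<4)]; print('rim',np.round(np.percentile(q,[1,50,99],axis=0),1))
    k=(Q[:,1]>100)&(Q[:,1]<300)&(abs(Q[:,0])<220)&(Q[:,2]>50)&(Q[:,2]<400); q=Q[k]; print('box',len(q),q.min(0),q.max(0))
E
```

```text
top0 flap 45 8 [-49.2 -48.  -47.7] [-81.   74.1  51. ]
top0 flap 60 1 [-49.5 -49.5 -49.5] [67.4 67.4 60.7]
top0 flap 75 4 [-56.3 -54.3 -53.4] [-63.4  66.9  86.7]
top0 flap 88 93 [-57.1 -55.1 -53. ] [-82.8  84.9  92. ]
top0 flap 95 28 [-57.  -55.5 -54.7] [-84.9  82.   97.6]
top0 lid 50 401 [56.5 60.5 64.4] [-92.8  93.   65.2  79.9]
top0 lid 80 402 [63.9 67.5 70.8] [-92.8  93.1  95.5 110. ]
top0 lid 110 290 [70.3 73.1 75.9] [-92.9  92.6 119.9 130. ]
top0 lid 130 260 [74.9 77.2 80.2] [-92.8  92.3 137.8 147.8]
rim [[-52.7 -92.3  32.1]
 [ 38.4   1.6  36. ]
 [ 55.2  92.3  39.8]]
box 2941 [ 90.7380101  100.13887257  50.01853709] [219.9997289  293.33660234 137.08599382]
scene0 flap 45 26 [-49.2 -47.7 -46.6] [-84.2  85.7  52.4]
scene0 flap 60 26 [-51.5 -49.5 -48.7] [-84.1  86.3  68.1]
scene0 flap 75 20 [-52.4 -51.4 -50.5] [-84.4  70.   81.4]
scene0 flap 88 66 [-56.2 -54.2 -52.2] [-85.4  84.8  92.2]
scene0 flap 95 29 [-55.8 -54.6 -53.3] [-77.   80.3  97.3]
scene0 lid 50 298 [57.6 61.1 64.8] [-93.9  92.6  65.4  79.9]
scene0 lid 80 317 [64.7 68.1 71.3] [-94.   95.9  95.1 109.9]
scene0 lid 110 213 [71.1 73.7 76. ] [-95.5  95.3 119.6 129.9]
scene0 lid 130 206 [75.5 77.8 80.9] [-92.6  96.2 138.1 148.9]
rim [[-51.3 -93.5  32.1]
 [ 20.3 -22.1  35.3]
 [ 55.6  94.7  39.9]]
box 2617 [ 91.64814049 100.06104772  50.03508649] [219.95396352 298.44381906 135.22664728]
```

Request:
servo_tool(motion=[[[0.4,0.7,0.05,0,0,0.084,1],[0.4,0.7,0.05,0,0,0.084,1],[0.4,0.7,0.05,0,0,0.084,1],[0.4,0.7,0.05,0,0,0.084,1],[0.4,0.7,0.05,0,0,0.084,1],[0.4,0.7,0.05,0,0,0.084,1],[0.4,0.7,0.05,0,0,0.084,1],[0.4,0.7,0.05,0,0,0.084,1],[0.4,0.7,0.05,0,0,0.084,1],[0.4,0.7,0.05,0,0,0.084,1]]], newtons=10)

```text
clock: 1.1
eef_pos: [344.8, -179.8, 230.4]
eef_rot: [-3.142, 0.0, 0.533]
wrist_force: [-0.2, -0.7, -0.3]
finger_gap: 17.2
finger_force: 0.0
```

Request:
servo_tool(motion=[[[0.236,0.422,-0.16,0,0,0,1],[0.236,0.422,-0.16,0,0,0,1],[0.236,0.422,-0.16,0,0,0,1],[0.236,0.422,-0.16,0,0,0,1],[0.236,0.422,-0.16,0,0,0,1],[0.236,0.422,-0.16,0,0,0,1],[0.236,0.422,-0.16,0,0,0,1],[0.236,0.422,-0.24,0,0,0,1],[0.236,0.422,-0.3,0,0,0,1],[0.236,0.422,-0.3,0,0,0,1]]])

```text
clock: 2.1
eef_pos: [460.4, 28.3, 78.1]
eef_rot: [-3.139, 0.005, 0.527]
wrist_force: [0.5, -0.2, 0.4]
finger_gap: 0.4
finger_force: 0.0
```

```bash
python3 - <<'E'
from h import *
s=manip.read_state(); p=s['eef_pos']; print(tocase(p),p,s['wrist_force'],s['finger_gap'])
# flap path: TCP = contact + offset, r=52, theta 1.70 -> 0
for th in (1.7,1.5,1.3,1.1,.9,.7,.5,.3,.15,.03):
    r=52; x=-45.5+r*np.cos(th)-1.2*np.sin(th)-8; z=28.5+r*np.sin(th)+1.2*np.cos(th)
    if th>1.4: z=76
    w=O+x*XC
    print(th,np.round([x,z]),np.round((np.array([*w,z])-p)/500,3))
E
```

```text
[-88.29369564  -1.35238114  78.10224851] [460.44992968  28.28575168  78.10224851] [ 0.4766509  -0.23637569  0.42309345] 0.35597247255463116
1.7 [-61.  76.] [ 0.045  0.029 -0.004]
1.5 [-51.  76.] [ 0.063  0.04  -0.004]
1.3 [-41.  79.] [0.081 0.05  0.002]
1.1 [-31.  75.] [ 0.098  0.06  -0.005]
0.9 [-22.  70.] [ 0.113  0.069 -0.016]
0.7 [-15.  63.] [ 0.126  0.077 -0.03 ]
0.5 [-8. 54.] [ 0.137  0.083 -0.047]
0.3 [-4. 45.] [ 0.144  0.087 -0.066]
0.15 [-2. 37.] [ 0.147  0.089 -0.081]
0.03 [-2. 31.] [ 0.148  0.09  -0.094]
```

Request:
servo_tool(motion=[[[0.03,0.02,0,0,0,0,1],[0.045,0.029,0,0,0,0,1],[0.054,0.034,0,0,0,0,1],[0.063,0.04,0,0,0,0,1],[0.072,0.045,0.002,0,0,0,1],[0.081,0.05,0.002,0,0,0,1],[0.09,0.055,0,0,0,0,1],[0.098,0.06,-0.005,0,0,0,1],[0.106,0.065,-0.01,0,0,0,1],[0.113,0.069,-0.016,0,0,0,1]]])

```text
clock: 3.1
eef_pos: [519.3, 65.1, 72.2]
eef_rot: [3.142, -0.0, 0.53]
wrist_force: [-0.2, -0.2, 0.8]
finger_gap: 0.4
finger_force: 0.3
```

Request:
servo_tool(motion=[[[0.007,0.004,-0.006,0,0,0,1],[0.013,0.008,-0.014,0,0,0,1],[0.019,0.011,-0.022,0,0,0,1],[0.024,0.014,-0.031,0,0,0,1],[0.028,0.016,-0.04,0,0,0,1],[0.031,0.018,-0.05,0,0,0,1],[0.033,0.019,-0.058,0,0,0,1],[0.034,0.02,-0.065,0,0,0,1],[0.034,0.02,-0.072,0,0,0,1],[0.034,0.02,-0.076,0,0,0,1]]])

```text
clock: 4.1
eef_pos: [535.9, 74.8, 34.2]
eef_rot: [-3.142, 0.0, 0.53]
wrist_force: [0.1, 1.2, -0.0]
finger_gap: 0.3
finger_force: 0.2
```

```bash
python3 - <<'E'
from h import *
c=cam('scene'); cv2.imwrite('pics/f1.png',cv2.resize(c['frame'][90:270,290:450,::-1],(640,600)))
s=manip.read_state(); print(tocase(s['eef_pos']),s['wrist_force'])
E
```

```text
[ 0.18711692  0.7862314  33.9480691 ] [ 0.04463622 -0.24359786  0.40307543]
```

View pics/f1.png

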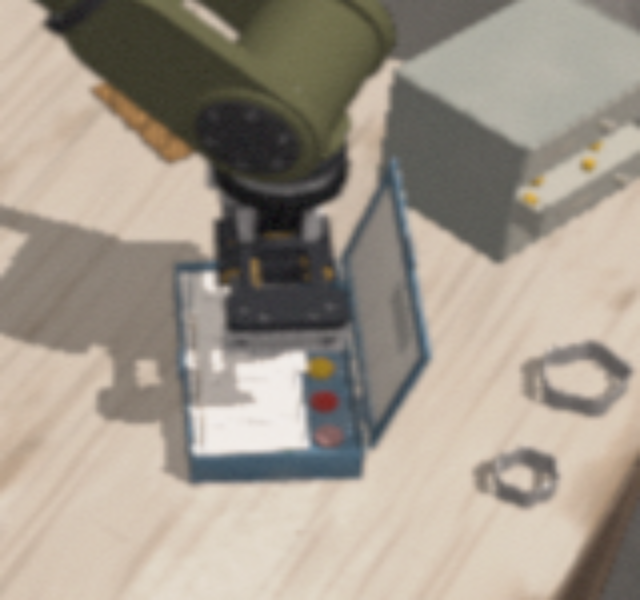

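The flap is nearly flat over the tools (white area at 250, 400 px). I'll press it the last few millimetres.

Request:
servo_tool(motion=[[[0,0,-0.004,0,0,0,1],[0,0,-0.007,0,0,0,1],[0,0,-0.009,0,0,0,1],[0,0,-0.009,0,0,0,1],[0,0,-0.009,0,0,0,1]]])

```text
clock: 4.65
eef_pos: [536.0, 74.8, 30.0]
eef_rot: [3.142, -0.0, 0.53]
wrist_force: [0.5, 0.4, 1.1]
finger_gap: 0.5
finger_force: 0.4
```

Request:
servo_tool(motion=[[[0,0,-0.002,0,0,0,1],[0,0,-0.003,0,0,0,1],[0,0,-0.003,0,0,0,1],[0,0,-0.003,0,0,0,1]]])

```text
clock: 5.05
eef_pos: [536.1, 74.8, 29.6]
eef_rot: [3.141, -0.0, 0.53]
wrist_force: [-6.8, -0.6, 16.2]
finger_gap: 0.5
finger_force: 8.1
```

Contact, so the flap is seated. I'll lift off and go over behind the lid.

Request:
servo_tool(motion=[[[0,0,0.08,0,0,0,1],[0,0,0.17,0,0,0,1],[0,0,0.26,0,0,0,1],[0,0,0.35,0,0,0,1],[0,0,0.38,0,0,0,1],[0.08,0.046,0.38,0,0,0,1],[0.16,0.093,0.38,0,0,0,1],[0.2,0.116,0.38,0,0,0,1],[0.2,0.116,0.38,0,0,0,1],[0.2,0.116,0.38,0,0,0,1]]])

```text
clock: 6.05
eef_pos: [635.6, 132.7, 217.8]
eef_rot: [-3.141, 0.001, 0.53]
wrist_force: [-0.4, -0.4, 0.4]
finger_gap: 0.6
finger_force: 0.0
```

```bash
python3 - <<'E'
from h import *
c=cam('scene'); cv2.imwrite('pics/f2.png',cv2.resize(c['frame'][90:270,290:450,::-1],(640,600)))
s=manip.read_state(); print(tocase(s['eef_pos']),s['eef_pos'],s['wrist_force'],s['joints'])
Q=tocase(pts(c)).reshape(-1,3); q=Q[(abs(Q[:,1])<80)&(Q[:,0]>-40)&(Q[:,0]<15)&(Q[:,2]<90)]
print('flap z',np.percentile(q[:,2],[5,50,95]))
q=Q[(abs(Q[:,1])<100)&(Q[:,0]>50)&(Q[:,0]<90)&(Q[:,2]>110)&(Q[:,2]<150)]
print('lid',len(q),np.median(q,0),np.percentile(q,[3,97],axis=0))
E
```

```text
[115.32032995   0.30981605 218.20859107] [635.41074902 132.44978585 218.20859107] [-0.57890881 -0.08146797  0.94607462] [ 1.49131992e-01  5.18688832e-01  1.18711751e+00 -1.10229511e-04
  1.43644760e+00  1.19036014e+00]
flap z [26.1169752  30.0087843  33.79561702]
lid 422 [ 75.82648746  -6.93896319 128.83789872] [[ 71.23735596 -89.67020429 111.07597503]
 [ 80.64063639  87.84523226 143.64870255]]
```

View pics/f2.png

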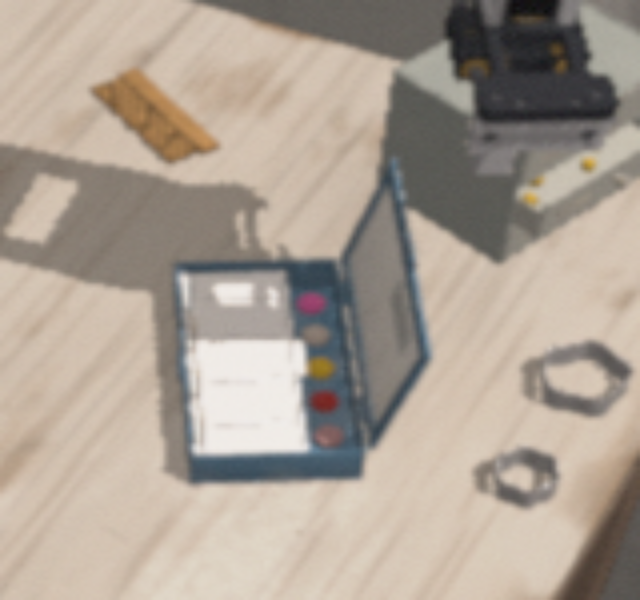

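The flap lies flat (white, 250, 400 px; z about 30 mm), and neither the case nor the lid has moved. Next I'll swing the lid from behind.

Request:
servo_tool(motion=[[[0,0,-0.1,0,0,0,1],[0,0,-0.2,0,0,0,1],[0,0,-0.2,0,0,0,1],[-0.026,-0.015,-0.2,0,0,0,1],[-0.052,-0.03,-0.2,0,0,0,1],[-0.066,-0.038,-0.2,0,0,0,1],[-0.079,-0.046,-0.2,0,0,0,1],[-0.095,-0.055,-0.2,0,0,0,1],[-0.109,-0.064,-0.198,0,0,0,1],[-0.123,-0.072,-0.198,0,0,0,1]]])

```text
clock: 7.1
eef_pos: [574.0, 96.5, 119.7]
eef_rot: [3.142, -0.0, 0.53]
wrist_force: [0.8, -0.1, 0.5]
finger_gap: 0.6
finger_force: 0.4
```

Request:
servo_tool(motion=[[[-0.014,-0.008,-0.003,0,0,0,1],[-0.028,-0.016,-0.009,0,0,0,1],[-0.041,-0.024,-0.017,0,0,0,1],[-0.053,-0.031,-0.027,0,0,0,1],[-0.064,-0.038,-0.037,0,0,0,1],[-0.075,-0.044,-0.049,0,0,0,1],[-0.084,-0.049,-0.062,0,0,0,1],[-0.092,-0.054,-0.076,0,0,0,1],[-0.099,-0.058,-0.092,0,0,0,1],[-0.104,-0.061,-0.107,0,0,0,1]]])

```text
clock: 8.1
eef_pos: [522.1, 66.1, 65.2]
eef_rot: [-3.141, 0.0, 0.53]
wrist_force: [-0.2, -0.0, 0.3]
finger_gap: 0.6
finger_force: 0.3
```

```bash
python3 - <<'E'
from h import *
c=cam('scene'); cv2.imwrite('pics/f3.png',cv2.resize(c['frame'][90:270,290:450,::-1],(640,600)))
s=manip.read_state(); print(tocase(s['eef_pos']),s['wrist_force'])
E
```

```text
[-16.72383367   0.48357868  63.98247896] [-0.9731291   0.16244612 -1.16417054]
```

View pics/f3.png

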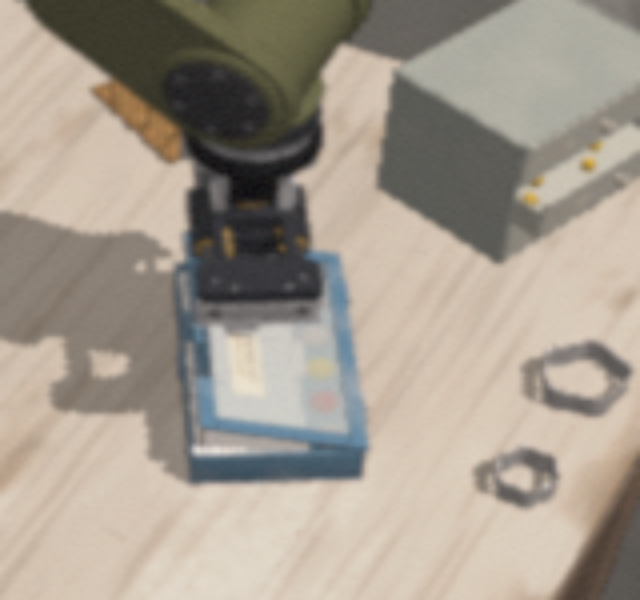

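The lid is over the case and nearly down (near edge about 270, 440 px). Now I'll press it down.

Request:
servo_tool(motion=[[[-0.004,-0.002,-0.012,0,0,0,1],[-0.007,-0.004,-0.024,0,0,0,1],[-0.009,-0.005,-0.034,0,0,0,1],[-0.009,-0.005,-0.04,0,0,0,1],[-0.009,-0.005,-0.044,0,0,0,1],[-0.009,-0.005,-0.047,0,0,0,1],[-0.009,-0.005,-0.047,0,0,0,1]]])

```text
clock: 8.85
eef_pos: [518.0, 63.9, 42.3]
eef_rot: [-3.142, 0.0, 0.53]
wrist_force: [-0.2, 0.5, 0.6]
finger_gap: 0.2
finger_force: 0.0
```

Request:
servo_tool(motion=[[[0,0,-0.002,0,0,0,1],[0,0,-0.004,0,0,0,1],[0,0,-0.005,0,0,0,1],[0,0,-0.005,0,0,0,1]]])

```text
clock: 9.25
eef_pos: [518.0, 63.8, 40.1]
eef_rot: [3.142, -0.0, 0.53]
wrist_force: [-1.2, -0.1, 2.8]
finger_gap: 0.4
finger_force: 1.4
```

Request:
servo_tool(motion=[[[0,0,-0.001,0,0,0,1],[0,0,-0.002,0,0,0,1],[0,0,-0.002,0,0,0,1]]])

```text
clock: 9.55
eef_pos: [518.2, 63.8, 39.9]
eef_rot: [3.141, -0.0, 0.53]
wrist_force: [-5.9, -0.4, 13.6]
finger_gap: 0.2
finger_force: 6.8
```

It's firm at 39.9 mm, which matches the shut height of 40. Now I'll retreat and check.

Request:
servo_tool(motion=[[[0,0,0.05,0,0,0,1],[0,0,0.14,0,0,0,1],[0,0,0.23,0,0,0,1],[0,0,0.32,0,0,0,1],[0,0,0.36,0,0,0,1],[-0.02,-0.08,0.36,0,0,0,1],[-0.05,-0.17,0.36,0,0,0,1],[-0.08,-0.26,0.36,0,0,0,1],[-0.12,-0.35,0.36,0,0,0,1],[-0.15,-0.44,0.36,0,0,0,1]]])

```text
clock: 10.55
eef_pos: [441.8, -157.7, 219.0]
eef_rot: [3.141, -0.0, 0.53]
wrist_force: [1.1, -0.1, -1.0]
finger_gap: 0.7
finger_force: 0.0
```

Request:
servo_tool(motion=[[[0,0,0,0,0,0,1],[0,0,0,0,0,0,1],[0,0,0,0,0,0,1]]])

```text
clock: 10.85
eef_pos: [443.3, -155.4, 218.9]
eef_rot: [-3.141, -0.0, 0.53]
wrist_force: [0.3, -0.2, 0.7]
finger_gap: 0.8
finger_force: 0.0
```

```bash
python3 - <<'E'
from h import *
c=cam('scene'); save(c,'f4')
Q=tocase(pts(c)).reshape(-1,3); q=Q[(abs(Q[:,1])<100)&(Q[:,0]>-70)&(Q[:,0]<70)&(Q[:,2]>34)]
for a,b in((-60,-40),(-40,-10),(-10,20),(20,50)):
    k=q[(q[:,0]>a)&(q[:,0]<b)]; print(a,np.percentile(k[:,2],[5,50,95]))
print(np.percentile(q,[1,99],axis=0)); s=manip.read_state(); print(s['eef_pos'],s['wrist_force'],s['qd'],s['clock'])
E
```

```text
-60 [36.29370579 39.67041318 43.7093881 ]
-40 [35.32943483 38.85800366 42.62352752]
-10 [35.26793459 38.78147667 42.53021396]
20 [35.25723077 39.08525196 42.85136517]
[[-51.77323636 -91.82033455  34.40926031]
 [ 53.55054858  92.93088355  44.35771616]]
[ 443.34520482 -155.19172885  218.87751422] [-0.77914182 -0.19970442 -0.30575936] [ 5.33533163e-03 -3.68592177e-07 -2.11705522e-03 -1.68143398e-03
  1.19565448e-04 -4.93371886e-03] 10.9
```

View pics/f4.png

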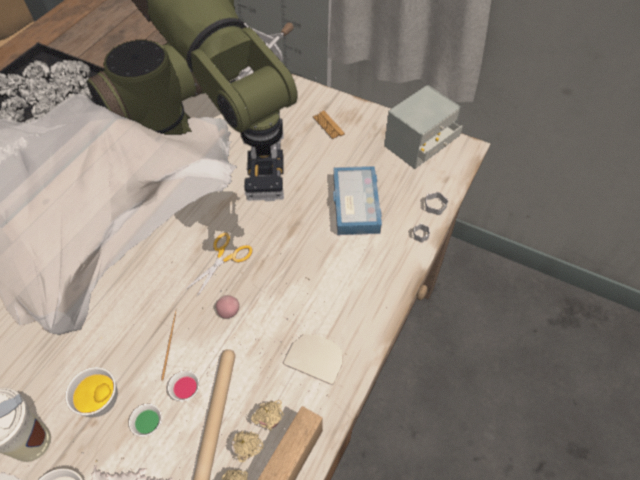

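The case is shut at (357, 200) px with its lid level at about 39 mm. It hasn't moved, the other things are untouched, and the hand is clear at (265, 180) px.

```bash
python3 -c "
from cell import manip
print(manip.sign_off())"
```

```text
the job is handed in; nothing more can be done
None
```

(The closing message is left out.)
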